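# Load the violet colour cartridge in the resin doser

### The arm

A 6-joint arm with a two-finger parallel gripper is mounted at the origin on the work surface. World frame = base frame: x ahead of the robot, y to its left, z up, the work surface at z = 0. Lengths are in mm, angles in degrees, forces in N, time in s.
With the tool pointing down it reaches from about 350 to 850 mm from the base axis. Payload 8.1 kg.
Tool frame: the origin (TCP) lies midway between the tips of the shut fingers; the grasp point (between the pads) lies 19 mm behind it; z points along the fingers, y is the line along which they close (so a half turn about z gives the same grasp; the last joint's range is limited). The gripper opens to 85 mm and grips with 20 to 120 N. Pads are 22 mm wide; open, the fingers measure 114 mm over their backs; the gripper's body (76 mm by 85 mm) begins 54 mm behind the grasp point. The pads swing forward as they close: fully open they stand 13 mm farther back than shut.
Start: joints at [65.753, 7.471, 85.268, -0, 87.261, -4.893], TCP at [198.826, 566.104, 231.292] pointing down, gripper open.
Joint ranges: [-169.43, 169.43], [-51.17, 129.36], [1.28, 143.12], [-76.62, 256.62], [0, 156.53], [-152.29, 152.29]. Speed limits (degrees/s): [136.94, 136.94, 159.86, 180, 180, 180].

### API

Orientations are given as [roll, pitch, yaw] about the fixed x, y, z axes, in that order (R = Rz(yaw) Ry(pitch) Rx(roll)).
In Python, from bench import r gives the robot as it stands. The module is installed in compiled form; this text tells all that it offers.
- The arm moves only by the tool jog_arm, never from a script. Its argument "rows" is a list of rows, each a list of 2 entries, a list of its own where there are three numbers: the shift along the tool's x, y, z in mm, then the turn, a rotation vector about the tool's x, y, z in rad. A call has 1 to 10 rows; each row is the pose to reach, as a shift and turn from the pose commanded when the call began, along the tool's axes at that moment; what a row does not reach only later rows make up. A row lasts 1/10 s, in which the tool goes at most 50 mm and 8.59 degrees, less where a joint would pass 70% of its speed; a pose out of reach is approached as far as the arm can. A call with a gripper value outside its range is refused whole. "grip" is the finger opening in mm, from 0 to 85.4, set as the call begins (left out, the last holds). The fingers move at their own pace and stop on an object; "force" is the grip in N (left out, the last holds). Time passes only in rows, so rows that repeat a pose let the fingers close. It gives the time, the measured TCP pose, the force, the opening and the grip force at its end, in the units of the state.
- r.sense(): the state, without advancing time (a new reading comes with each control period).
- r.snapshot(name): name is "scene" or "side" or "wrist"; returns (picture, depth): 384x512x3 uint8, blue, green, red; 384x512 float32, mm along the optical axis (not along the pixel's ray), 0 where there is no reading.
- r.camera_params(name): a dict with "fx", "fy", "cx", "cy" (pixels), "pose" (4x4, takes a point from camera to world coordinates); the wrist camera has in their place "tool_from_camera" (4x4, takes a point from camera to tool coordinates, whose origin is the TCP and whose axes are the flange's). Camera axes: x right, y down, z forward; pixel columns grow to the right and rows downward; lengths in mm; the calibration is good to about 2 mm. The wrist camera is an equidistant fisheye: a pixel r from the principal point sees the ray r / f radians off the axis. A picture is of the moment at which its call begins: read the wrist's pose just before it. camera_params takes no time and is no camera call.
- r.hand_in(): hands the job in; it is judged then, once.
The state is a dict: "time": time; "joint_pos": joint angles; "qd": joint speeds; "joint_efforts": joint torques, N m; "tool_pos": TCP position; "tcp_rot": TCP orientation; "ft_force": force on the tool from outside, world axes, zero at the start; "wrist_torque": the same for the moment, N m; "finger_gap": finger opening in mm; "grip_force": force on a finger pad.
Only numpy, scipy, OpenCV 4.12 (cv2) and the standard library are available. Lean on these libraries where they do the work, as an engineer would, in place of code of your own. Each camera call takes 0.05 s, during which the arm holds its last target. There are 200 camera calls.

### The job

Load the violet colour cartridge into the bay on top of the resin doser: stand it in the bay, push it down to the stop so that the catch clicks and holds it down, and let go of it. Leave the gold and charcoal cartridges standing where they are.

Things in the scene. Friction and masses are not known exactly. Their poses are not given: they have to be found in the camera images.
- violet_cartridge: violet cylinder, white bands nearer its foot; loose, upright on the table. 44 mm across, 115 mm tall, flat top, foot bevelled 3 mm, 0.13-0.25 kg. Origin: centre of underside; z up along it. In the bay it first rests on the spring carriage, underside 50 mm above the table (top 165). Pushed to the stop: 22 (top 137); then let go, the catch holds it at 31 (top 146); if not caught it rises to 50
- doser: doser fixed to the table: white block 100x100x83 mm, grey box behind (+x, to 95 mm), spout and drip tray in front (-x, to 119 mm). Origin: on the bay's axis at table height; z up. Black funnel on top (rim 95 mm up, 74 mm wide inside) leads into the 48 mm round bay. Its carriage springs up with 5 N, 8.5 N at the 28 mm stop. Push to the stop and let go: held 19 mm down; to the stop again: released
- gold_cartridge: gold-yellow cartridge of the same shape and size as the violet one, loose, standing on the table; to be left alone. Origin at the centre of its underside
- charcoal_cartridge: charcoal-black cartridge of the same shape and size as the violet one, loose, standing on the table; to be left alone. Origin at the centre of its underside
Mind the look-alikes: they are no part of the job. Of the things that look like the violet_cartridge, take the one that is farthest to the robot's left at the start.

How it is judged:
By the outcome, as a careful person would: the job done as asked, in the order asked, and still so for the second after the job is handed in, with the robot touching nothing.
It also fails if it takes over 50 s, if anything falls off the work surface, if the arm or the gripper's body presses on something with over 40 N, if the wrist force passes 120 N, or if a joint passes its speed limit or range.

## Working session

There is one attempt and no reset: what is moved stays moved. The work goes in short steps, Python scripts to look and compute and a tool call to move; the robot and the scene stay as the last step left them, time stands still between calls to the robot, and variables do not carry over. Pictures are saved under pics/ and viewed, at most 10 in all, crops included, and the job is handed in when it is done.

Besides the shell and the picture viewer there is one more tool, called after ">>>" by a JSON object that holds its "name" and its "arguments", one argument or row to a line. jog_arm: Moves the arm, as the interface text tells. Its arguments: {"type":"object","properties":{"rows":{"type":"array"},"grip":{"type":"number"},"force":{"type":"number"}},"required":["rows"]}

```bash
mkdir -p pics; python3 - <<'E'
from bench import r
import cv2,numpy as np
s=r.sense();print(s)
ims=[]
for n in("scene","side"):
    p,d=r.snapshot(n);np.savez(n,p=p,d=d);ims.append(p)
    print(n,{k:np.round(v,3).tolist() if k=='pose' else v for k,v in r.camera_params(n).items()})
cv2.imwrite("pics/a.png",ims[0]);cv2.imwrite("pics/b.png",ims[1])
E
```

```text
{'time': 0.0, 'joint_pos': array([ 6.57541254e+01,  7.51694399e+00,  8.53312215e+01,  1.28945862e-03,
        8.72609107e+01, -4.89268688e+00]), 'qd': array([-0.12660817, -0.03788503,  0.03779425, -0.03419262,  0.06845848,
       -0.03807385]), 'joint_efforts': array([ 1.36401818e-04, -5.69403505e+01, -5.00552559e+01, -2.17194947e-04,
        1.53715181e-02, -1.01328048e-04]), 'tool_pos': array([198.56997286, 565.59314381, 230.2066783 ]), 'tcp_rot': array([-1.79891431e+02, -1.05862445e-02,  1.60646739e+02]), 'ft_force': array([-0.14235856,  0.56273367,  0.21333633]), 'wrist_torque': array([0.00100641, 0.00153003, 0.02942203]), 'grip_force': 0.0, 'finger_gap': 85.68925804363975}
scene {'fx': 361.73609844566323, 'fy': 361.73609844566323, 'cx': 257.59322267913734, 'cy': 191.93662069693923, 'pose': [[-0.053, 0.647, -0.76, 1126.174], [0.999, 0.028, -0.045, -12.655], [-0.008, -0.762, -0.648, 584.186], [0.0, 0.0, 0.0, 1.0]]}
side {'fx': 445.4709123288267, 'fy': 445.4709123288267, 'cx': 250.1386543462391, 'cy': 190.98065240583716, 'pose': [[0.997, -0.02, 0.079, 380.641], [-0.079, -0.49, 0.868, -963.006], [0.021, -0.872, -0.49, 536.586], [0.0, 0.0, 0.0, 1.0]]}
```

View pics/a.png

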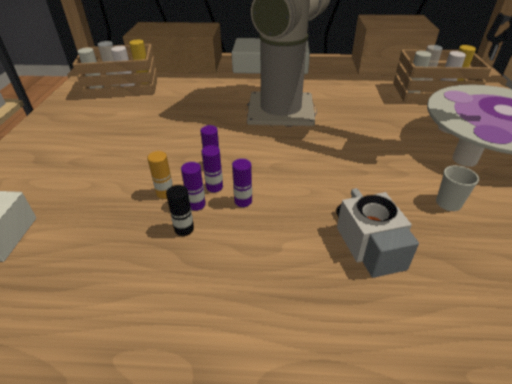

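View pics/b.png

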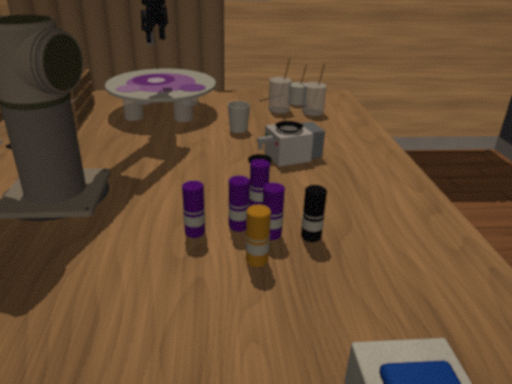

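The scene view shows four violet cartridges at (209,140), (212,168), (193,186) and (242,183). The rightmost, (242,183), is farthest to the robot's left. Gold is at (160,175), charcoal at (180,210), and the doser funnel at (377,208). In the side view the target is around (260,175), with something dark behind its top.

```bash
cat > h.py <<'E'
from bench import r
import cv2,numpy as np
def cloud(n,d):
    c=r.camera_params(n);v,u=np.mgrid[:384,:512]
    P=np.stack([(u-c['cx'])/c['fx']*d,(v-c['cy'])/c['fy']*d,d],-1)
    T=c['pose'];W=P@T[:3,:3].T+T[:3,3];W[d<=0]=np.nan
    return W
E
python3 - <<'E'
from h import *
for n in("scene","side"):
    z=np.load(n+".npz");p,d=z['p'],z['d'];W=cloud(n,d);h=cv2.cvtColor(p,cv2.COLOR_BGR2HSV)
    print(n)
    on=(W[...,0]>250)&(W[...,0]<800)&(abs(W[...,1])<400)
    top=on&(abs(W[...,2]-115)<4)
    k,l,st,ce=cv2.connectedComponentsWithStats(top.astype(np.uint8))
    for i in range(1,k):
        if st[i,4]>15:
            q=W[l==i];print('top115',ce[i].round(),st[i,4],((np.nanmin(q,0)+np.nanmax(q,0))/2).round(),np.ptp(q,0).round(),np.median(h[l==i],0))
    m=on&(W[...,2]>78)&(W[...,2]<105)&(W[...,1]>80)
    k,l,st,ce=cv2.connectedComponentsWithStats(m.astype(np.uint8))
    for i in range(1,k):
        if st[i,4]>40:
            q=W[l==i];print('mid',ce[i].round(),st[i,4],((q.min(0)+q.max(0))/2).round(),q.min(0).round(),q.max(0).round())
    dk=on&(h[...,2]<60)&(W[...,1]>60)
    k,l,st,ce=cv2.connectedComponentsWithStats(dk.astype(np.uint8))
    for i in range(1,k):
        if st[i,4]>40:
            q=W[l==i];print('dark',ce[i].round(),st[i,4],q.min(0).round(),q.max(0).round())
a=np.load("scene.npz")['p'][110:300,130:430];b=np.load("side.npz")['p'][100:280,170:340]
a=cv2.resize(a,None,fx=1.5,fy=1.5,interpolation=2);b=cv2.resize(b,(340,285),interpolation=2)
cv2.imwrite("pics/c.png",np.hstack([a,b]))
E
```

```text
scene
top115 [208. 130.] 143 [ 338. -183.  115.] [42. 43.  7.] [141. 199. 113.]
top115 [210. 150.] 182 [ 430. -164.  115.] [43. 43.  8.] [141. 200. 114.]
top115 [157. 156.] 186 [ 458. -282.  115.] [43. 42.  8.] [ 18. 192. 179.]
top115 [241. 164.] 203 [480. -87. 115.] [42. 41.  7.] [141. 199. 114.]
top115 [190. 167.] 214 [ 497. -197.  115.] [42. 42.  8.] [141. 200. 114.]
top115 [176. 191.] 261 [ 579. -209.  115.] [43. 43.  7.] [75. 33. 22.]
mid [452. 177.] 125 [461. 384.  83.] [425. 367.  78.] [497. 400.  88.]
mid [381. 222.] 2433 [609. 191.  88.] [527. 129.  78.] [690. 254.  98.]
dark [378. 205.] 385 [552. 152.  84.] [625. 228.  97.]
dark [371. 256.] 345 [652. 168.   6.] [689. 181.  80.]
side
top115 [260. 163.] 151 [479. -90. 114.] [41. 43.  5.] [143. 211.  83.]
top115 [239. 180.] 187 [ 430. -167.  114.] [41. 42.  6.] [143. 205.  88.]
top115 [193. 185.] 208 [ 337. -185.  114.] [42. 42.  6.] [143.  204.5  88. ]
top115 [274. 187.] 199 [ 496. -200.  114.] [42. 41.  6.] [143. 207.  88.]
top115 [316. 190.] 207 [ 579. -210.  114.] [43. 43.  5.] [ 25. 100.  19.]
top115 [259. 211.] 267 [ 458. -285.  114.] [42. 43.  5.] [ 18. 209. 143.]
mid [238. 107.] 58 [461. 380.  82.] [428. 361.  78.] [494. 399.  87.]
mid [294. 129.] 724 [610. 186.  87.] [529. 122.  78.] [690. 251.  96.]
dark [289. 126.] 176 [553. 151.  80.] [626. 230.  96.]
dark [317. 145.] 185 [657. 167.  -2.] [685. 183.  77.]
dark [261. 158.] 117 [477. 136.  -1.] [544. 194.   8.]
```

View pics/c.png

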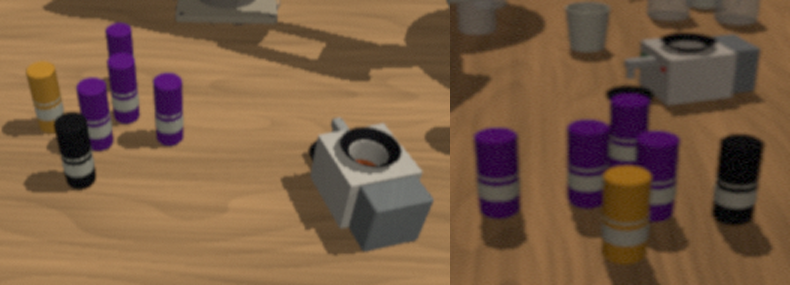

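The depth readings put the target at about (479,-88), with neighbours at least 90 mm away, and the funnel centre near (590,190). The dark thing in the side view is the doser's drip tray. I'm moving over the target and turning so the fingers close along x.

>>> {"name": "jog_arm", "arguments": {
  "rows": [
    [[-481,-524,0],[0,0,1.33]],
    [[-481,-524,0],[0,0,1.33]],
    [[-481,-524,0],[0,0,1.33]],
    [[-481,-524,0],[0,0,1.33]],
    [[-481,-524,0],[0,0,1.33]],
    [[-481,-524,0],[0,0,1.33]],
    [[-481,-524,0],[0,0,1.33]],
    [[-481,-524,0],[0,0,1.33]],
    [[-481,-524,0],[0,0,1.33]],
    [[-481,-524,0],[0,0,1.33]]
  ],
  "grip": 85,
  "force": 60
}}

```text
time: 1.1
tool_pos: [395.9, 104.6, 231.2]
tcp_rot: [180.0, -0.0, 84.2]
ft_force: [1.3, 0.2, 0.2]
finger_gap: 85.3
grip_force: 0.0
```

```bash
cat >> h.py <<'E'
from scipy.spatial.transform import Rotation as R
def togo(x,y,z,yaw):
    s=r.sense();A=R.from_euler('xyz',s['tcp_rot'],degrees=True)
    print(s['time'],s['tool_pos'].round(1),s['tcp_rot'].round(2),s['ft_force'].round(1),s['finger_gap'],s['grip_force'])
    print('shift',(A.inv().apply(np.array([x,y,z])-s['tool_pos'])).round(1),'turn',(A.inv()*R.from_euler('xyz',[180,0,yaw],degrees=True)).as_rotvec().round(3))
E
python3 -c "
from h import *
togo(479,-88,230,85)"
```

```text
1.1 [395.9 104.6 231.2] [ 1.7998e+02 -1.0000e-02  8.4180e+01] [1.3 0.2 0.2] 85.27963171532973 0.0
shift [-183.2  102.2    1.2] turn [ 0.    -0.    -0.014]
```

>>> {"name": "jog_arm", "arguments": {
  "rows": [
    [[-183,102,50],[0,0,0]],
    [[-183,102,50],[0,0,0]],
    [[-183,102,50],[0,0,0]],
    [[-183,102,50],[0,0,0]],
    [[-183,102,50],[0,0,0]],
    [[-183,102,50],[0,0,0]],
    [[-183,102,50],[0,0,0]],
    [[-183,102,50],[0,0,0]]
  ]
}}

```text
time: 1.9
tool_pos: [479.4, -84.2, 181.6]
tcp_rot: [180.0, -0.0, 84.5]
ft_force: [0.0, -0.1, -0.9]
finger_gap: 84.9
grip_force: 0.0
```

```bash
python3 -c "
from h import *
togo(479,-88,81,85)
c=r.camera_params('wrist');print({k:np.round(v,2).tolist() for k,v in c.items()})
p,d=r.snapshot('wrist');np.savez('w1',p=p,d=d);cv2.imwrite('pics/w1.png',p)"
```

```text
1.9 [479.4 -84.2 181.6] [ 1.7999e+02 -2.0000e-02  8.4520e+01] [ 0.  -0.1 -0.9] 84.94001106342562 0.0
shift [-3.800e+00 -1.000e-01  1.006e+02] turn [ 0.    -0.    -0.008]
{'fx': 297.32, 'fy': 297.32, 'cx': 252.19, 'cy': 192.56, 'tool_from_camera': [[-0.0, -0.95, -0.31, 80.03], [1.0, -0.0, -0.0, -0.05], [0.0, -0.31, 0.95, -142.93], [0.0, 0.0, 0.0, 1.0]]}
```

View pics/w1.png

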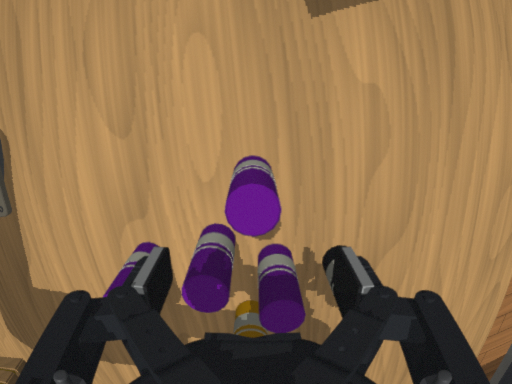

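The wrist view shows the target's top at (253,207), centred between the open fingers, and its ray passes through the TCP axis. The neighbours are well clear. I'm going down.

>>> {"name": "jog_arm", "arguments": {
  "rows": [
    [[-2,0,50],[0,0,0]],
    [[-2,0,100],[0,0,0]],
    [[-2,0,100],[0,0,0]],
    [[-2,0,100],[0,0,0]]
  ]
}}

```text
time: 2.35
tool_pos: [478.7, -86.4, 81.6]
tcp_rot: [-179.9, -0.0, 84.5]
ft_force: [-0.1, 0.3, 0.9]
finger_gap: 84.8
grip_force: 0.0
```

>>> {"name": "jog_arm", "arguments": {
  "rows": [
    [[0,0,0],[0,0,0]],
    [[0,0,0],[0,0,0]],
    [[0,0,0],[0,0,0]],
    [[0,0,0],[0,0,0]],
    [[0,0,0],[0,0,0]],
    [[0,0,0],[0,0,0]]
  ],
  "grip": 30,
  "force": 60
}}

```text
time: 2.95
tool_pos: [481.0, -88.0, 84.1]
tcp_rot: [179.8, 0.0, 84.4]
ft_force: [-3.4, 1.4, 11.2]
finger_gap: 42.2
grip_force: 59.9
```

>>> {"name": "jog_arm", "arguments": {
  "rows": [
    [[0,0,-20],[0,0,0]],
    [[0,0,-60],[0,0,0]],
    [[0,0,-110],[0,0,0]],
    [[0,0,-140],[0,0,0]],
    [[0,0,-140],[0,0,0]],
    [[0,0,-140],[0,0,0]]
  ]
}}

```text
time: 3.55
tool_pos: [480.0, -87.7, 222.5]
tcp_rot: [179.8, 0.0, 84.4]
ft_force: [-0.1, 0.8, -1.2]
finger_gap: 42.7
grip_force: 61.3
```

```bash
python3 - <<'E'
from h import *
# funnel rim: points in height band near the top, circle fit, both views
from scipy.optimize import least_squares
for n in("scene","side"):
    z=np.load(n+".npz");W=cloud(n,z['d']);h=cv2.cvtColor(z['p'],cv2.COLOR_BGR2HSV)
    m=(abs(W[...,0]-590)<60)&(abs(W[...,1]-190)<60)&(abs(W[...,2]-94)<4)&(h[...,2]<70)
    q=W[m];print(n,len(q),q.min(0).round(),q.max(0).round())
    c,rad=cv2.minEnclosingCircle(q[:,:2].astype(np.float32));print(c,rad)
    # white-top block
    b=(abs(W[...,0]-590)<110)&(abs(W[...,1]-190)<110)&(abs(W[...,2]-83)<3)&(h[...,2]>90)
    print(cv2.minAreaRect(W[b][:,:2].astype(np.float32)))
togo(590,190,221,113)
E
```

```text
scene 235 [552. 152.  90.] [625. 228.  97.]
(588.0725708007812, 189.56211853027344) 38.80988311767578
((609.1982421875, 196.9922637939453), (146.45233154296875, 101.88776397705078), 17.35539436340332)
side 68 [553. 151.  90.] [626. 230.  96.]
(589.415283203125, 190.19100952148438) 40.18537139892578
((608.6832275390625, 197.78366088867188), (147.64410400390625, 108.30776977539062), 20.31845474243164)
3.55 [480.  -87.7 222.5] [1.7985e+02 3.0000e-02 8.4440e+01] [-0.1  0.8 -1.2] 42.653946716741416 61.31609482225031
shift [287.1  82.6   1.6] turn [ 0.002  0.001 -0.499]
```

>>> {"name": "jog_arm", "arguments": {
  "rows": [
    [[287,81,0],[0,0,-0.5]],
    [[287,81,0],[0,0,-0.5]],
    [[287,81,0],[0,0,-0.5]],
    [[287,81,0],[0,0,-0.5]],
    [[287,81,0],[0,0,-0.5]],
    [[287,81,0],[0,0,-0.5]],
    [[287,81,0],[0,0,-0.5]],
    [[287,81,0],[0,0,-0.5]],
    [[287,81,0],[0,0,-0.5]],
    [[287,81,0],[0,0,-0.5]]
  ]
}}

```text
time: 4.55
tool_pos: [587.4, 189.0, 220.9]
tcp_rot: [-180.0, 0.0, 113.0]
ft_force: [-0.4, -0.1, -1.5]
finger_gap: 42.9
grip_force: 61.5
```

```bash
python3 - <<'E'
from h import *
togo(588.5,190,221,113)
for n in("scene","side"):
    p,d=r.snapshot(n);np.savez(n+'2',p=p,d=d);W=cloud(n,d);h=cv2.cvtColor(p,cv2.COLOR_BGR2HSV)
    m=(h[...,0]>130)&(h[...,0]<155)&(h[...,1]>120)&(abs(W[...,0]-590)<80)&(abs(W[...,1]-190)<80)
    b=(abs(W[...,0]-590)<35)&(abs(W[...,1]-190)<35)&(W[...,2]>100)
    q=W[m];print(n,len(q),q.min(0).round(),q.max(0).round())
    # silhouette centre low on the cartridge, by slices
    for zz in(150,170,190,210):
        s=W[b&(abs(W[...,2]-zz)<6)]
        if len(s)>5: print(zz,len(s),s.min(0).round(1),s.max(0).round(1))
    v,u=np.where(m);x,y=int(u.mean()),int(v.mean())
    cv2.imwrite(f'pics/d_{n}.png',cv2.resize(p[max(0,y-70):y+90,max(0,x-70):x+70],None,fx=2.5,fy=2.5))
a=cv2.imread('pics/d_scene.png');b=cv2.imread('pics/d_side.png');h=min(len(a),len(b))
cv2.imwrite('pics/d.png',np.hstack([a[:h],b[:h]]))
E
```

```text
4.55 [587.4 189.  220.9] [-1.7995e+02  1.0000e-02  1.1300e+02] [-0.4 -0.1 -1.5] 42.85086398901762 61.51975829154253
shift [ 0.5  1.4 -0.1] turn [-0.001  0.     0.   ]
scene 902 [551. 167.  91.] [637. 222. 306.]
150 118 [579.  166.7 144. ] [609.  207.4 156. ]
170 122 [578.9 166.5 164.1] [609.2 207.3 176. ]
190 147 [578.6 166.7 184.1] [609.9 208.6 196. ]
210 142 [582.6 166.9 204.1] [609.6 209.5 215.9]
side 438 [511. 152.   4.] [635. 221. 387.]
150 71 [565.3 161.7 144.2] [605.7 195.  156. ]
170 70 [566.6 163.3 164. ] [607.5 187.3 175.7]
190 80 [565.8 163.7 184. ] [608.8 194.6 195.9]
210 70 [567.4 163.6 204.2] [609.5 187.8 215.8]
```

View pics/d.png

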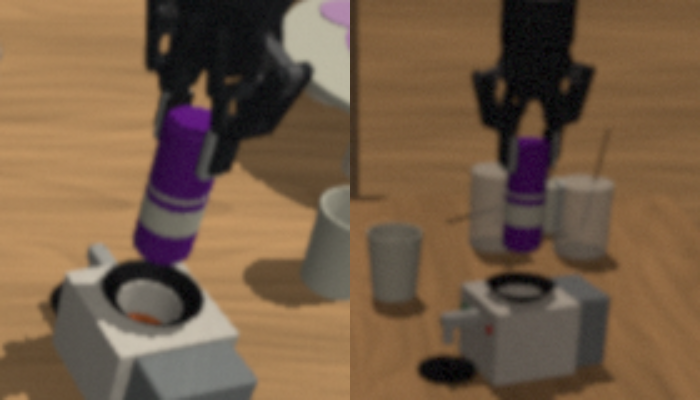

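The violet cartridge is held upright above the funnel, slightly off in −x and −y. I'm correcting by about (2,3) mm and lowering.

>>> {"name": "jog_arm", "arguments": {
  "rows": [
    [[2,2.5,10],[0,0,0]],
    [[2,2.5,30],[0,0,0]],
    [[2,2.5,42],[0,0,0]],
    [[2,2.5,48],[0,0,0]],
    [[2,2.5,54],[0,0,0]],
    [[2,2.5,60],[0,0,0]],
    [[2,2.5,60],[0,0,0]]
  ]
}}

```text
time: 5.35
tool_pos: [589.0, 193.0, 160.6]
tcp_rot: [-180.0, -0.0, 113.1]
ft_force: [0.7, -0.3, -1.3]
finger_gap: 42.7
grip_force: 61.6
```

>>> {"name": "jog_arm", "arguments": {
  "rows": [
    [[0,0,4],[0,0,0]],
    [[0,0,8],[0,0,0]],
    [[0,0,12],[0,0,0]],
    [[0,0,16],[0,0,0]],
    [[0,0,16],[0,0,0]]
  ]
}}

```text
time: 5.85
tool_pos: [588.9, 193.1, 144.4]
tcp_rot: [-179.9, -0.0, 113.1]
ft_force: [-0.1, -0.3, -1.8]
finger_gap: 42.5
grip_force: 61.6
```

No contact force, so the foot has entered the bay. Continuing toward the carriage.

>>> {"name": "jog_arm", "arguments": {
  "rows": [
    [[0,0,4],[0,0,0]],
    [[0,0,8],[0,0,0]],
    [[0,0,12],[0,0,0]],
    [[0,0,16],[0,0,0]],
    [[0,0,20],[0,0,0]],
    [[0,0,20],[0,0,0]]
  ]
}}

```text
time: 6.45
tool_pos: [589.4, 193.0, 125.3]
tcp_rot: [180.0, 0.0, 113.1]
ft_force: [-1.0, -2.3, 2.2]
finger_gap: 42.6
grip_force: 61.9
```

>>> {"name": "jog_arm", "arguments": {
  "rows": [
    [[0,0,4],[0,0,0]],
    [[0,0,8],[0,0,0]],
    [[0,0,12],[0,0,0]],
    [[0,0,16],[0,0,0]],
    [[0,0,18],[0,0,0]],
    [[0,0,18],[0,0,0]]
  ]
}}

```text
time: 7.05
tool_pos: [589.6, 192.6, 108.2]
tcp_rot: [180.0, 0.1, 113.1]
ft_force: [-2.7, -5.1, 8.3]
finger_gap: 42.0
grip_force: 62.5
```

>>> {"name": "jog_arm", "arguments": {
  "rows": [
    [[-1,-1,1],[0,0,0]],
    [[-1,-1,2],[0,0,0]],
    [[-1,-1,3],[0,0,0]],
    [[-1,-1,4],[0,0,0]],
    [[-1,-1,4],[0,0,0]]
  ]
}}

```text
time: 7.55
tool_pos: [589.7, 192.3, 106.0]
tcp_rot: [179.9, 0.0, 113.1]
ft_force: [-5.7, -3.4, 16.3]
finger_gap: 42.5
grip_force: 63.5
```

>>> {"name": "jog_arm", "arguments": {
  "rows": [
    [[0,0,1],[0,0,0]],
    [[0,0,2],[0,0,0]],
    [[0,0,2],[0,0,0]]
  ]
}}

```text
time: 7.85
tool_pos: [590.0, 192.3, 105.8]
tcp_rot: [179.8, 0.0, 113.1]
ft_force: [-11.6, -5.0, 29.5]
finger_gap: 42.1
grip_force: 65.0
```

>>> {"name": "jog_arm", "arguments": {
  "rows": [
    [[0,0,-3],[0,0,0]],
    [[0,0,-6],[0,0,0]],
    [[0,0,-9],[0,0,0]],
    [[0,0,-10],[0,0,0]],
    [[0,0,-10],[0,0,0]]
  ]
}}

```text
time: 8.35
tool_pos: [589.5, 192.3, 112.1]
tcp_rot: [179.9, -0.0, 113.1]
ft_force: [-0.5, 1.1, 6.3]
finger_gap: 42.8
grip_force: 62.2
```

Hard stop confirmed: 29 N with no further travel. Easing up to the catch height, then opening.

>>> {"name": "jog_arm", "arguments": {
  "rows": [
    [[0,0,-1],[0,0,0]],
    [[0,0,-2],[0,0,0]],
    [[0,0,-2],[0,0,0]]
  ]
}}

```text
time: 8.65
tool_pos: [589.5, 192.2, 114.0]
tcp_rot: [179.9, -0.0, 113.1]
ft_force: [0.8, 1.2, 5.2]
finger_gap: 42.4
grip_force: 62.1
```

>>> {"name": "jog_arm", "arguments": {
  "rows": [
    [[0,0,0],[0,0,0]],
    [[0,0,0],[0,0,0]],
    [[0,0,0],[0,0,0]],
    [[0,0,0],[0,0,0]],
    [[0,0,0],[0,0,0]]
  ],
  "grip": 80
}}

```text
time: 9.15
tool_pos: [588.6, 191.7, 113.0]
tcp_rot: [-180.0, -0.0, 113.1]
ft_force: [-0.2, -0.6, -0.3]
finger_gap: 80.0
grip_force: 0.0
```

>>> {"name": "jog_arm", "arguments": {
  "rows": [
    [[0,0,-30],[0,0,0]],
    [[0,0,-70],[0,0,0]],
    [[0,0,-110],[0,0,0]],
    [[0,0,-150],[0,0,0]],
    [[0,0,-150],[0,0,0]],
    [[0,0,-150],[0,0,0]]
  ]
}}

```text
time: 9.75
tool_pos: [589.6, 192.1, 265.0]
tcp_rot: [179.8, 0.0, 113.1]
ft_force: [0.3, -0.3, -0.5]
finger_gap: 80.5
grip_force: 0.0
```

```bash
python3 - <<'E'
from h import *
ims=[]
for n in("scene","side"):
    p,d=r.snapshot(n);W=cloud(n,d);h=cv2.cvtColor(p,cv2.COLOR_BGR2HSV)
    m=(h[...,0]>130)&(h[...,0]<155)&(h[...,1]>120)&(abs(W[...,0]-590)<45)&(abs(W[...,1]-190)<45)&(W[...,2]>90)&(W[...,2]<200)
    q=W[m];z=q[:,2];print(n,len(q),q.min(0).round(),q.max(0).round(),'top z',np.percentile(z,[50,80,95]).round(1))
    v,u=np.where(m);x,y=int(u.mean()),int(v.mean())
    ims.append(cv2.resize(p[y-60:y+80,x-70:x+70],(400,400)))
cv2.imwrite('pics/e.png',np.hstack(ims))
E
```

```text
scene 684 [560. 170.  91.] [612. 224. 149.] top z [133.4 146.9 148. ]
side 291 [569. 153.  93.] [611. 200. 149.] top z [125.5 143.1 146.3]
```

View pics/e.png

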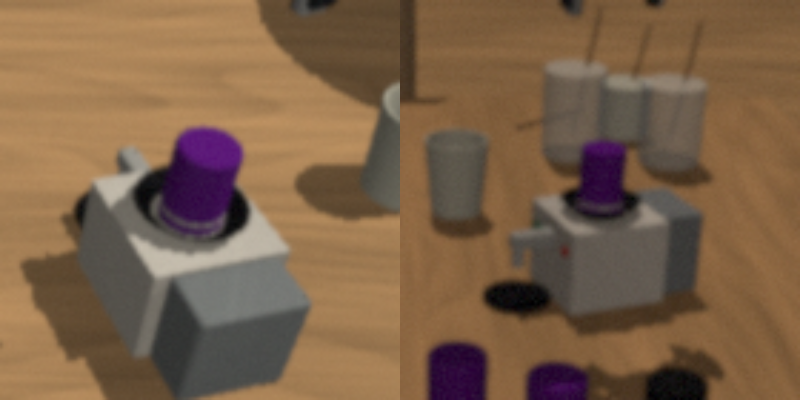

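The cartridge stands in the bay with its top at about 146 mm, which is the caught height, and the gripper is clear. Handing in.

```bash
python3 -c "
from bench import r
print(r.hand_in())"
```

```text
the job is handed in; nothing more can be done
None
```

The violet cartridge is in the doser bay, pushed to the stop and held by the catch (top at about 146 mm). The gripper has let go and is clear, the gold and charcoal cartridges were not touched, and the job is handed in.

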